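Load the thread-cassette magazine

ROBOT

A 7-joint arm with a two-finger parallel gripper is mounted at the origin on a cart in front of the work surface, level with it; the furniture and walls round the work are solid. World frame = base frame: x ahead of the robot, y to its left, z up, the work surface at z = 0. Lengths are in m, angles in rad, forces in N, time in s.
With the tool pointing down it reaches from about 0.4 to 0.85 m from the base axis. Payload 10.4 kg.
Tool frame: the origin (TCP) lies on the mounting face of the last link; the fingertips stand 173 mm ahead of it and the grasp point (between the pads) lies 155 mm ahead of it (manip.tip_extent is the distance from the TCP to the fingertips, in m); z points along the fingers, y is the line along which they close (so a half turn about z gives the same grasp; the last joint's range is limited). The gripper opens to 85 mm and grips with 20 to 120 N. Pads are 22 mm wide; open, the fingers measure 114 mm over their backs; the gripper's body (76 mm by 85 mm) begins 54 mm behind the grasp point. The pads swing forward as they close: fully open they stand 13 mm farther back than shut.
Start: joints at [-1.315, 0.332, -0.065, 1.46, 0.022, 1.35, -0.088], TCP at [0.172, 0.601, 0.405] pointing down, gripper open.
Joint ranges: [-2.6, 2.6], [-0.5, 2.12], [-1.47, 1.34], [0.16, 2.42], [-1.27, 4.41], [0.06, 2.06], [-2.6, 2.6]. Speed limits (rad/s): [2.22, 2.22, 2.79, 2.79, 3.14, 3.14, 3.14].

INTERFACE

Orientations are given as a unit quaternion [x, y, z, w].
In Python, from workcell import manip gives the robot as it stands.
- The arm moves only by the tool move_arm, never from a script. Its argument "plan" is one flat list of numbers, 7 for each row, row after row: the turn, a rotation vector about the tool's x, y, z in rad, then the shift along the tool's x, y, z in m, then the finger opening in m, from 0 to 0.0854. In form: [ax, ay, az, dx, dy, dz, gripper, ax, ay, az, dx, dy, dz, gripper, ...]. A call has 1 to 12 rows; each row is the pose to reach, as a shift and turn from the pose commanded when the call began, along the tool's axes at that moment; what a row does not reach only later rows make up. A row lasts 1/8 s, in which the tool goes at most 62.5 mm and 10.7 degrees, less where a joint would pass 70% of its speed; a pose out of reach is approached as far as the arm can. A call with a gripper value outside its range is refused whole. The fingers move at their own pace and stop on an object; "squeeze" is the grip in N (left out, the last holds). Time passes only in rows, so rows that repeat a pose let the fingers close. It gives the time, the measured TCP pose, the force, the opening and the grip force at its end, in the units of the state.
- manip.get_obs(): the state, without advancing time (a new reading comes with each control period).
- manip.camera(name): name is "side" or "top" or "wrist"; returns a dict with "color" (384x512x3 uint8, red, green, blue), "fx", "fy", "cx", "cy" (pixels), "cam_to_world" (4x4, takes a point from camera to world coordinates); the wrist camera has in their place "mount" (4x4, takes a point from camera to tool coordinates, whose origin is the TCP and whose axes are the flange's). Camera axes: x right, y down, z forward; pixel columns grow to the right and rows downward; lengths in m; the calibration is good to about 2 mm. A picture is of the moment at which its call begins: read the wrist's pose just before it. There is no depth.
- manip.hand_in(): hands the job in; it is judged then, once.
Trained networks look in a picture, given as the dict that the camera call returned (one of the last four; its "shot" number tells which), for a name from the list of things; names that differ only in an ending like _2 or _b are one class to them, and where a whole thing is asked for, a point or a joint stands for the part that bears it (a point fixed in the world has none). Each returns a list of dicts, best first, with "conf" (0 to 1); they miss things now and then, are a little off and sometimes report something else, mostly with a low value. They report only what shows in the picture. A call takes as long as a camera call. They do not tell look-alikes from the thing itself.
- manip.look_for(picture, label): "position" ([x, y, z] in m, in the coordinates of the camera as it stood for that picture, good to about 4 mm: the middle of the surface that is visible of it).
- manip.silhouettes(picture, label): "pixels" (384x512 bool, what is visible of it).
- manip.tip_of(picture, label): "position" ([x, y, z] in m, in the coordinates of the camera as it stood for that picture, good to about 4 mm: a listed point, or the origin of a listed thing).
The state is a dict: "clock": time; "joint_pos": joint angles; "joint_velocities": joint speeds; "tau": joint torques, N m; "position": TCP position; "ee_rot": TCP orientation; "ft_force": force on the tool from outside, world axes, zero at the start; "torque": the same for the moment, N m; "grip_width": opening from 0.0 (shut) to 1.0 (fully open); "grasp_force": force on a finger pad.
Only numpy, scipy, OpenCV 4.12 (cv2) and the standard library are available. Lean on these libraries where they do the work, as an engineer would, in place of code of your own. Each camera call takes 0.05 s, during which the arm holds its last target. There are 200 camera calls.

TASK

Load the red, yellow and blue thread cassettes into the spring-loaded magazine on the bench, one at a time: red first, then yellow, then blue on top. Press each one straight down onto the spring until both steel lips snap back over it and hold it down flat. Do not disturb the empty grey cassette and anything else on the bench.

Things in the scene. Friction and masses are not known exactly. Their poses are not given: they have to be found in the camera images.
- cassette_red: red plastic thread cassette, a solid block 120 (its x) x 45 (its y) x 24 mm (z), about 0.09 kg, with two round red thread windows and a white paper patch on top; origin at the centre of its underside, x along its length, z up. Starts lying flat somewhere on the bench, at any yaw; so do the other cassettes, in shuffled places.
- cassette_yellow: yellow plastic thread cassette, a solid block 120 (its x) x 45 (its y) x 24 mm (z), about 0.09 kg, with two round yellow thread windows and a white paper patch on top; origin at the centre of its underside, x along its length, z up.
- cassette_blue: blue plastic thread cassette, a solid block 120 (its x) x 45 (its y) x 24 mm (z), about 0.09 kg, with two round blue thread windows and a white paper patch on top; origin at the centre of its underside, x along its length, z up.
- cassette_grey: empty grey plastic cassette of the same size and shape (120 x 45 x 24 mm), origin at the centre of its underside; it is to be left where it lies
- magazine: upright spring magazine fixed to the bench; place and yaw differ each time. Grey base 172 (x) x 74 (y) x 8 mm, over it two aluminium end channels (x = -67..-42 and 42..67 mm, spring housings out to 94 mm). Shaft 126 (x) x 51 (y) mm for a flat cassette, length along x, either way round. Origin at the centre of the underside, z up
- magazine_mouth (a point): point on the shaft's axis at the height of the lips' undersides, 100 mm above the bench: the top face of the uppermost loaded cassette comes to rest here, pushed up against the lips by the spring; those loaded before lie below it, 24 mm each
- follower (a joint): orange spring plate in the magazine that carries the cassettes: 0 = fully up (top 99 mm above the bench), value = how far it is pressed down in m, stop at 0.083. Spring force 3.6 N at 0, 60 N/m more below; reads about 0.023, 0.047 and 0.071 with one, two and three cassettes loaded
- lip_far (a joint): steel retaining lip in the magazine's +x end wall: flat underside 100 mm above the bench, steep slope above it up to 119 mm. A cassette laid in the mouth rests on the slopes (underside at about 114 mm); pressed down it wedges the lips outward. 0 = sprung in, 9 mm into the shaft; value = outward travel (m), up to 0.013. The two take 4 to 8 N to pass and snap back once its top is below 100 mm
- lip_near (a joint): the same in the -x end wall
- tape_tin_low: bystander: low open green tin, 93 mm across, 39 mm high, origin at the centre of its underside (as for all bystanders)
- driver_small: bystander: black-handled screwdriver, 150 mm long, 25 mm high, lying flat
- oil_spray: bystander: blue and white aerosol can, 68 mm across, 218 mm high
- dye_bottle: bystander: brown bottle with black cap, 53 mm across, 162 mm high
- magazine_top (a point): point on the shaft's axis level with the open top, 142 mm above the bench. The walls flare out by about 7 mm from 123 mm height up, as a lead-in. Both long sides are open over the middle 84 mm, so fingers either side of a cassette's middle can go down with it and open there. A cassette let go in the flare centres itself and drops onto the lips
- talc_bottle: bystander: white bottle with round cap, about 62 x 87 mm, 214 mm high
Mind the look-alikes: they are no part of the job. Of the things that look like the cassette_blue, the smaller one is meant.

How it is judged:
On the way, in this order (a step that is already met when the one before it is completed fails the run):
1. the red cassette is held under the lips (z of cassette_red in the frame of magazine between 0.07 and 0.08 m and horizontal distance between cassette_red and magazine_mouth below 0.006 m and angle between cassette_red's own z axis and vertical below 0.08 rad and angle between the x axis of cassette_red and the x axis of magazine, either way round below 0.12 rad and value of joint each of lip_far, lip_near below 0.0025 m), for 0.2 s.
2. the yellow cassette is held under the lips, on top of the red (z of cassette_red in the frame of magazine between 0.046 and 0.056 m and horizontal distance between each of cassette_red, cassette_yellow and magazine_mouth below 0.006 m and angle between each of cassette_red, cassette_yellow's own z axis and vertical below 0.08 rad and angle between the x axis of each of cassette_red, cassette_yellow and the x axis of magazine, either way round below 0.12 rad and z of cassette_yellow in the frame of magazine between 0.07 and 0.08 m and value of joint each of lip_far, lip_near below 0.0025 m), for 0.2 s.
3. the blue cassette is held under the lips, on top of the yellow and red (z of cassette_red in the frame of magazine between 0.022 and 0.032 m and horizontal distance between each of cassette_red, cassette_yellow, cassette_blue and magazine_mouth below 0.006 m and angle between each of cassette_red, cassette_yellow, cassette_blue's own z axis and vertical below 0.08 rad and angle between the x axis of each of cassette_red, cassette_yellow, cassette_blue and the x axis of magazine, either way round below 0.12 rad and z of cassette_yellow in the frame of magazine between 0.046 and 0.056 m and z of cassette_blue in the frame of magazine between 0.07 and 0.08 m and value of joint each of lip_far, lip_near below 0.0025 m), for 0.2 s.
At the end, for the whole second after the job is handed in: all three cassettes lie in the magazine, red lowest, yellow in the middle, blue on top directly under the lips: each within 6 mm of the shaft's axis, at its height in the stack to -6/+4 mm, level to 0.08 rad and in line to 0.12 rad, at rest; both lips sprung back to within 2.5 mm (all of step 3 and linear speed of each of cassette_red, cassette_yellow, cassette_blue below 0.02 m/s); the robot touches nothing.
It fails at once if the empty grey cassette is moved by more than 25 mm (distance of cassette_grey from where it was at the start of the episode above 0.025 m).
It fails at once if a bystander (tin, screwdriver, aerosol, brown bottle or white bottle) is moved by more than 25 mm (distance of any of tape_tin_low, driver_small, oil_spray, dye_bottle, talc_bottle from where it was at the start of the episode above 0.025 m).
It fails at once if the aerosol, brown bottle or white bottle is tipped by more than 0.35 rad (angle between any of oil_spray, dye_bottle, talc_bottle's own z axis and vertical above 0.35 rad).
It also fails if it takes over 72 s, if anything falls off the work surface, if the arm or the gripper's body presses on something with over 40 N, if the wrist force passes 120 N, or if a joint passes its speed limit or range.

## Working session

There is one attempt and no reset: what is moved stays moved. The work goes in short steps, Python scripts to look and compute and a tool call to move; the robot and the scene stay as the last step left them, time stands still between calls to the robot, and variables do not carry over. Pictures are saved under pics/ and viewed, at most 14 in all, crops included, and the job is handed in when it is done.

Besides the shell and the picture viewer there is one more tool, called after "Call:" as name(argument=value, ...) on one line, values as JSON. move_arm: Moves the arm, as the interface text tells. Its arguments: {"type":"object","properties":{"plan":{"type":"array","items":{"type":"number"}},"squeeze":{"type":"number"}},"required":["plan"]}

```bash
mkdir -p pics
cat > h.py <<'E'
import numpy as np, cv2
from workcell import manip
from scipy.spatial.transform import Rotation as R
def T(o):
    M=np.eye(4);M[:3,:3]=R.from_quat(o["ee_rot"]).as_matrix();M[:3,3]=o["position"];return M
def shot(name):
    o=manip.get_obs();p=manip.camera(name)
    p["C"]=p["cam_to_world"] if name!="wrist" else T(o)@p["mount"]
    p["C"]=np.array(p["C"]);return p
def w(p,x): return (p["C"]@np.r_[x,1])[:3]
def pix(p,X):
    c=np.linalg.inv(p["C"])@np.r_[X,1];return np.round([p["fx"]*c[0]/c[2]+p["cx"],p["fy"]*c[1]/c[2]+p["cy"]]).astype(int)
def ray(p,u,v,z):
    d=p["C"][:3,:3]@np.array([(u-p["cx"])/p["fx"],(v-p["cy"])/p["fy"],1]);o=p["C"][:3,3];return o+d*(z-o[2])/d[2]
def save(p,n): cv2.imwrite(f"pics/{n}.png",p["color"][:,:,::-1])
def topface(p,mask,z):
    "world centre/yaw/size of mask's min-area rect projected on height z"
    vs,us=np.nonzero(mask);pts=np.array([ray(p,u,v,z)[:2] for u,v in zip(us,vs)],np.float32)
    (c,s,a)=cv2.minAreaRect(pts);a=np.radians(a)
    if s[0]<s[1]: a+=np.pi/2;s=s[::-1]
    return np.round(c,4),np.round(s,3),round((a+np.pi/2)%np.pi-np.pi/2,3)
E
python3 - <<'E'
from h import *
L=["cassette_red","cassette_yellow","cassette_blue","cassette_grey","magazine","magazine_mouth","tape_tin_low","driver_small","oil_spray","dye_bottle","talc_bottle"]
for c in ["top","side"]:
    p=shot(c);save(p,c+"0");print(c,p["C"].round(3).tolist())
    for l in L:
        for f in (["look_for"] if l!="magazine_mouth" else [])+(["tip_of"] if l in("magazine","magazine_mouth") or 'cass' in l else []):
            print(f,l,[(round(d["conf"],2),w(p,d["position"]).round(3).tolist(),pix(p,w(p,d["position"])).tolist()) for d in getattr(manip,f)(p,l) if d["conf"]>.15])
o=manip.get_obs();print(o["clock"],T(o).round(3).tolist(),manip.tip_extent)
E
```

```text
top [[-0.022, -0.997, 0.078, 0.526], [-1.0, 0.022, -0.003, -0.104], [0.001, -0.078, -0.997, 1.566], [0.0, 0.0, 0.0, 1.0]]
look_for cassette_red [(0.85, [0.656, 0.034, 0.022], [204, 195]), (0.19, [0.683, -0.188, 0.025], [270, 186])]
tip_of cassette_red [(0.57, [0.659, 0.037, -0.001], [203, 195]), (0.4, [0.513, -0.022, 0.001], [222, 238])]
look_for cassette_yellow [(0.71, [0.68, -0.186, 0.025], [270, 186])]
tip_of cassette_yellow [(0.84, [0.681, -0.187, -0.001], [269, 187])]
look_for cassette_blue [(0.89, [0.555, -0.537, 0.032], [377, 222]), (0.72, [0.514, -0.022, 0.023], [221, 237])]
tip_of cassette_blue [(0.96, [0.512, -0.02, 0.001], [221, 238]), (0.74, [0.552, -0.536, -0.005], [374, 223])]
look_for cassette_grey [(0.61, [0.505, -0.348, 0.026], [320, 238])]
tip_of cassette_grey [(0.73, [0.503, -0.347, -0.001], [318, 238])]
look_for magazine []
tip_of magazine [(0.74, [0.574, 0.207, -0.002], [153, 221]), (0.28, [0.681, -0.188, 0.0], [270, 187]), (0.21, [0.796, -0.113, 0.0], [247, 154])]
tip_of magazine_mouth [(0.82, [0.578, 0.208, 0.098], [147, 219]), (0.65, [0.679, -0.187, 0.0], [269
[... 1386 characters left out ...]
96])]
tip_of magazine [(0.86, [0.579, 0.205, 0.002], [233, 178]), (0.27, [0.673, -0.189, 0.002], [268, 231])]
tip_of magazine_mouth [(0.72, [0.578, 0.207, 0.103], [232, 158]), (0.53, [0.579, 0.205, 0.142], [232, 150])]
look_for tape_tin_low [(0.55, [0.474, -0.2, 0.019], [215, 235])]
look_for driver_small [(0.4, [0.791, -0.156, 0.022], [298, 219])]
look_for oil_spray [(0.97, [0.709, 0.121, 0.107], [265, 165])]
look_for dye_bottle [(0.66, [0.457, 0.06, 0.082], [206, 182]), (0.33, [0.79, -0.153, 0.022], [298, 218])]
look_for talc_bottle [(0.78, [0.738, 0.296, 0.167], [266, 132])]
1.7 [[-0.961, 0.275, -0.0, 0.172], [0.275, 0.961, 0.0, 0.601], [0.0, 0.0, -1.0, 0.405], [0.0, 0.0, 0.0, 1.0]] 0.1734
```

Run:
```python
from h import *
a=cv2.imread("pics/top0.png");b=cv2.imread("pics/side0.png")
t=cv2.resize(a[120:290,80:420],(800,400),interpolation=cv2.INTER_CUBIC)
s=cv2.resize(b[110:330,150:350],None,fx=2,fy=2)
cv2.imwrite("pics/v1.png",t)
p=shot("top")
for l,z in [("cassette_red",.024),("cassette_yellow",.024),("cassette_blue",.024),("cassette_grey",.024),("magazine",.142)]:
    for d in manip.silhouettes(p,l):
        if d["conf"]>.3: print(l,round(d["conf"],2),d["pixels"].sum(),topface(p,d["pixels"],z))
```

```text
cassette_red 0.89 513 (array([0.6577, 0.0343]), array([0.123, 0.048]), np.float64(0.158))
cassette_yellow 0.69 660 (array([ 0.4786, -0.2188]), array([0.092, 0.092]), np.float64(1.549))
cassette_yellow 0.63 461 (array([ 0.6787, -0.1888]), array([0.119, 0.046]), np.float64(-1.063))
cassette_yellow 0.43 721 (array([0.7583, 0.3408]), array([0.137, 0.071]), np.float64(1.227))
cassette_blue 0.75 480 (array([ 0.5105, -0.0247]), array([0.119, 0.045]), np.float64(-1.157))
cassette_blue 0.69 1078 (array([ 0.55  , -0.5399]), array([0.175, 0.067]), np.float64(-0.82))
cassette_blue 0.64 287 (array([0.4625, 0.0828]), array([0.067, 0.053]), np.float64(-0.95))
cassette_grey 0.59 532 (array([ 0.5035, -0.341 ]), array([0.127, 0.048]), np.float64(0.468))
magazine 0.56 1534 (array([0.5756, 0.1921]), array([0.186, 0.102]), np.float64(-0.254))
```

View pics/v1.png

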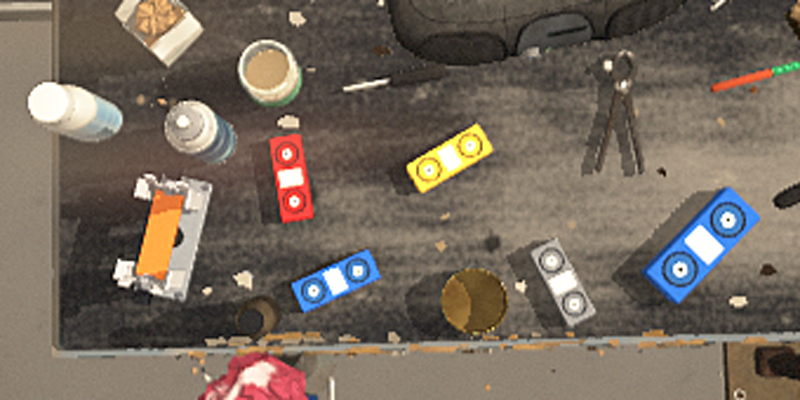

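Call:
move_arm(plan=[0,0,0,0,0,-0.045,0.065,0,0,0,-0.5,-0.267,-0.045,0.065,0,0,0,-0.5,-0.267,-0.045,0.065,0,0,0,-0.5,-0.267,-0.045,0.065,0,0,0,-0.5,-0.267,-0.045,0.065,0,0,0,-0.5,-0.267,-0.045,0.065,0,0,0,-0.5,-0.267,-0.045,0.065,0,0,0,-0.5,-0.267,-0.045,0.065,0,0,0,-0.5,-0.267,-0.045,0.065,0,0,0,-0.5,-0.267,-0.045,0.065,0,0,0,-0.5,-0.267,-0.045,0.065,0,0,0,-0.5,-0.267,-0.045,0.065], squeeze=60)

```text
clock: 3.5
position: [0.5793, 0.2066, 0.4495]
ee_rot: [0.139, 0.99, 0.0, -0.0]
ft_force: [-0.5, 0.7, 0.4]
grip_width: 0.759
grasp_force: 0.0
```

```bash
cat >> h.py <<'E'
def go(xyz,yaw=None):
    "tool-axis shift and az to put TCP at xyz with tool y axis at world yaw (mod pi)"
    M=T(manip.get_obs());d=M[:3,:3].T@(np.array(xyz)-M[:3,3])
    cur=np.arctan2(M[1,1],M[0,1]);a=0
    if yaw is not None: a=-((yaw-cur+np.pi/2)%np.pi-np.pi/2)
    down=np.arccos(np.clip(-M[2,2],-1,1))
    print("go",np.round(d,4).tolist(),"az",round(a,4),"tilt",round(down,4))
E
python3 - <<'E'
from h import *
p=shot("wrist");save(p,"w1");print(np.round(p["mount"],3).tolist())
for d in manip.silhouettes(p,"magazine")[:2]:
    print(round(d["conf"],2),d["pixels"].sum(),topface(p,d["pixels"],.142))
for l in ["magazine","magazine_mouth","magazine_top"]:
    for d in manip.tip_of(p,l)[:2]: print(l,round(d["conf"],2),w(p,d["position"]).round(4))
print(manip.get_obs()["position"],manip.get_obs()["clock"])
E
```

```text
[[-0.001, -0.952, -0.307, 0.079], [1.0, -0.001, -0.0, 0.0], [0.0, -0.307, 0.952, 0.031], [0.0, 0.0, 0.0, 1.0]]
0.62 321 (array([0.6205, 0.1952]), array([0.02 , 0.013]), np.float64(-0.28))
0.56 12729 (array([0.5689, 0.2075]), array([0.17 , 0.072]), np.float64(-0.247))
magazine 0.83 [ 0.5779  0.2045 -0.0038]
magazine 0.26 [0.5748 0.2079 0.0998]
magazine_mouth 0.82 [0.5725 0.2073 0.1006]
magazine_mouth 0.43 [0.574  0.2062 0.146 ]
magazine_top 0.73 [0.5749 0.2047 0.1435]
magazine_top 0.41 [ 0.5032 -0.0287  0.    ]
[0.57851585 0.20778519 0.44987998] 3.75
```

View pics/w1.png

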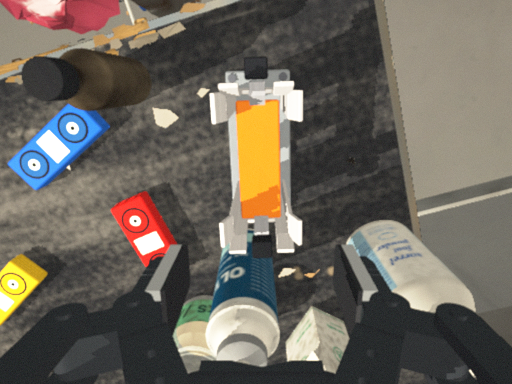

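Run:
```python
from h import *
p=shot("wrist")
h=cv2.cvtColor(p["color"],cv2.COLOR_RGB2HSV);m=cv2.inRange(h,(5,180,150),(20,255,255));m[260:]=0;m[:,:220]=0;m[:,300:]=0
print("orange",m.astype(bool).sum(),topface(p,m,.099))
for l in ["lip_far","lip_near"]:
    for d in manip.look_for(p,l)[:1]: print(l,round(d["conf"],2),w(p,d["position"]).round(4))
go((.656,.034,.30),.158+np.pi/2)
```

```text
orange 1878 (array([0.5754, 0.2057]), array([0.114, 0.039]), np.float64(-0.25))
lip_far 0.82 [0.6351 0.194  0.1155]
lip_near 0.55 [0.5123 0.2209 0.1082]
go [-0.1217, -0.1454, 0.1498] az -0.4357 tilt 0.0004
```

Call:
move_arm(plan=[0,0,-0.15,-0.04,-0.05,0,0.065,0,0,-0.3,-0.08,-0.1,0,0.065,0,0,-0.436,-0.122,-0.145,0,0.065,0,0,-0.436,-0.122,-0.145,0.02,0.065,0,0,-0.436,-0.122,-0.145,0.08,0.065,0,0,-0.436,-0.122,-0.145,0.08,0.065,0,0,-0.436,-0.122,-0.145,0.08,0.065])

```text
clock: 4.78
position: [0.657, 0.034, 0.3719]
ee_rot: [-0.079, 0.997, 0.0, 0.001]
ft_force: [0.5, 0.0, -0.2]
grip_width: 0.76
grasp_force: 0.0
```

```bash
cat >> h.py <<'E'
def cas(l,z,extra=0):
    p=shot("wrist");n=l+str(int(manip.get_obs()["clock"]*10));save(p,n);print(n)
    for d in manip.silhouettes(p,l)[:2]:
        c,s,a=topface(p,d["pixels"],.024);print(round(d["conf"],2),c,s,a)
    for d in manip.look_for(p,l)[:2]: print("look",round(d["conf"],2),w(p,d["position"]).round(4))
    print(manip.get_obs()["clock"],manip.get_obs()["position"]);return p
E
python3 - <<'E'
from h import *
p=cas("cassette_red",.18)
for d in manip.look_for(p,"oil_spray")[:1]: print("oil",w(p,d["position"]).round(3))
go((.656,.034,.18),.158+np.pi/2)
E
ls pics
```

```text
cassette_red48
0.75 [0.7646 0.218 ] [0.26  0.104] 0.705
0.57 [0.6532 0.0353] [0.12  0.045] 0.141
look 0.65 [0.6477 0.0329 0.0213]
look 0.44 [0.7392 0.2787 0.0446]
4.925 [0.65709891 0.03374297 0.3723906 ]
oil [0.683 0.135 0.12 ]
go [0.0015, 0.0004, 0.1919] az -0.0006 tilt 0.0032
cassette_red48.png
side0.png
top0.png
v1.png
w1.png
```

```bash
cp pics/cassette_red*.png pics/red_close.png
```

```text
(no output)
```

View pics/red_close.png

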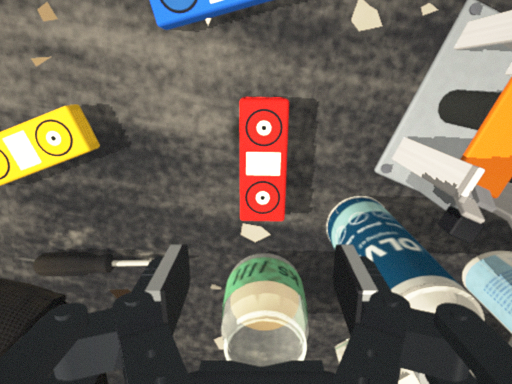

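Call:
move_arm(plan=[0,0,0.01,0.002,0.001,0.05,0.065,0,0,0.01,0.002,0.001,0.1,0.065,0,0,0.01,0.002,0.001,0.15,0.065,0,0,0.01,0.002,0.001,0.18,0.065,0,0,0.01,0.002,0.001,0.192,0.065,0,0,0.01,0.002,0.001,0.192,0.065,0,0,0.01,0.002,0.001,0.192,0.03,0,0,0.01,0.002,0.001,0.192,0.03,0,0,0.01,0.002,0.001,0.192,0.03,0,0,0.01,0.002,0.001,0.192,0.03], squeeze=60)

```text
clock: 6.22
position: [0.6554, 0.0343, 0.1799]
ee_rot: [-0.073, 0.997, 0.0, 0.002]
ft_force: [-0.4, -0.9, 6.8]
grip_width: 0.506
grasp_force: 62.4
```

Run:
```python
from h import *
o=manip.get_obs();print(o["grip_width"]*.0854,o["grasp_force"],o["ft_force"],o["position"])
go((.575,.2055,.45),-.25+np.pi/2)
```

```text
0.04320663441954413 62.35875964164734 [-0.42182909 -0.89481245  6.81072746] [0.65535521 0.03432474 0.1799019 ]
go [0.0535, 0.1812, -0.2702] az 0.3971 tilt 0.0035
```

Call:
move_arm(plan=[0,0,0,0,0,-0.05,0.03,0,0,0,0,0,-0.11,0.03,0,0,0,0,0,-0.17,0.03,0,0,0,0,0,-0.23,0.03,0,0,0,0,0,-0.27,0.03,0,0,0.13,0.018,0.06,-0.27,0.03,0,0,0.26,0.036,0.12,-0.27,0.03,0,0,0.397,0.0535,0.181,-0.26,0.03,0,0,0.397,0.0535,0.181,-0.22,0.03,0,0,0.397,0.0535,0.181,-0.18,0.03,0,0,0.397,0.0535,0.181,-0.16,0.03,0,0,0.397,0.0535,0.181,-0.16,0.03])

```text
clock: 7.72
position: [0.5745, 0.2053, 0.3369]
ee_rot: [0.125, 0.992, -0.001, -0.001]
ft_force: [-0.6, 0.4, -0.7]
grip_width: 0.512
grasp_force: 61.8
```

Run:
```python
from h import *
p=shot("wrist");save(p,"w3")
go((.575,.2055,.30),-.25+np.pi/2)
o=manip.get_obs();print(o["grip_width"]*.0854,o["grasp_force"])
for l in ["magazine_mouth","magazine_top","magazine","cassette_red"]:
    for d in manip.tip_of(p,l)[:1]: print(l,round(d["conf"],2),w(p,d["position"]).round(4))
p=shot("side");c=p["color"][70:200,160:330];cv2.imwrite("pics/s3.png",cv2.resize(c[:,:,::-1],None,fx=4,fy=4))
```

```text
go [0.0, 0.0001, 0.0384] az 0.0001 tilt 0.0002
0.04370646675911989 61.776909828186035
cassette_red 0.58 [0.5706 0.2018 0.1566]
```

View pics/w3.png

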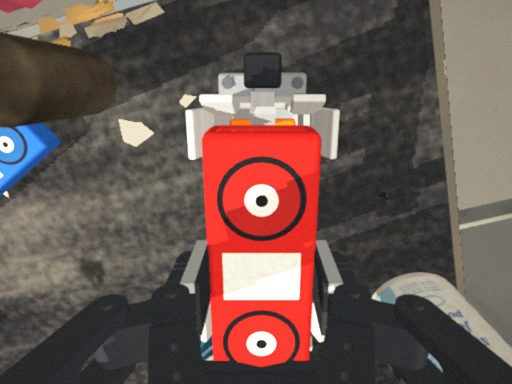

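Run:
```python
from h import *
p=shot("wrist");M=T(manip.get_obs());zt=M[2,3]-.18+.024
u=np.array([np.cos(-.25),np.sin(-.25)])
for px in [(262,127),(262,200),(262,276),(262,343)]:
    X=ray(p,*px,zt)[:2]-[.575,.2055];print(px,round(X@u,4),round(float(u[0]*X[1]-u[1]*X[0]),4))
```

```text
(262, 127) -0.0619 0.0008
(262, 200) -0.0338 0.0008
(262, 276) -0.0 0.0008
(262, 343) 0.0345 0.0008
```

Call:
move_arm(plan=[0,0,0,0,0,0.02,0.03,0,0,0,0,0,0.035,0.03,0,0,0,0,0,0.045,0.03,0,0,0,0,0,0.055,0.03,0,0,0,0,0,0.065,0.03,0,0,0,0,0,0.075,0.03,0,0,0,0,0,0.083,0.03,0,0,0,0,0,0.088,0.03,0,0,0,0,0,0.088,0.03,0,0,0,0,0,0.088,0.03], squeeze=80)

```text
clock: 9.32
position: [0.5749, 0.2055, 0.2498]
ee_rot: [0.125, 0.992, -0.0, -0.0]
ft_force: [-0.4, -1.0, 4.0]
grip_width: 0.504
grasp_force: 87.6
```

Run:
```python
from h import *
o=manip.get_obs();print(o["position"],o["ft_force"],o["grip_width"]*.0854)
p=shot("wrist");save(p,"w4");p=shot("side");c=p["color"][90:200,170:320];a=cv2.resize(c[:,:,::-1],None,fx=3,fy=3)
b=cv2.imread("pics/w4.png");H=384
v=np.zeros((384,800,3),np.uint8);v[:330,:350]=a[:,50:400];v[:,350:]=b[:,30:480];cv2.imwrite("pics/v4.png",v)
```

```text
[0.57485402 0.2055126  0.24979449] [-0.42306992 -0.95469434  3.96183846] 0.043072057346689396
```

View pics/v4.png

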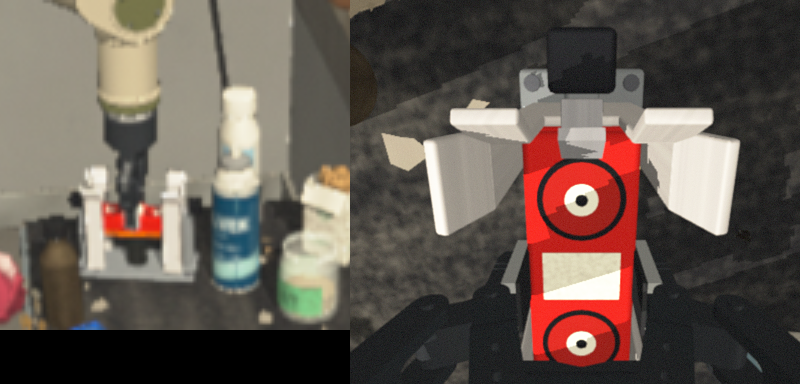

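Run:
```python
from h import *
go((.679,-.188,.45),-1.063+np.pi/2)
```

```text
go [-0.1981, -0.3555, -0.2003] az 0.8132 tilt 0.0005
```

Call:
move_arm(plan=[0,0,0,0,0,0,0.065,0,0,0,0,0,0,0.065,0,0,0,0,0,-0.02,0.065,0,0,0,0,0,-0.06,0.065,0,0,0,0,0,-0.12,0.065,0,0,0,0,0,-0.18,0.065,0,0,0,0,0,-0.2,0.065,0,0,0,0,0,-0.2,0.065])

```text
clock: 10.42
position: [0.5751, 0.2052, 0.4527]
ee_rot: [0.125, 0.992, 0.001, 0.002]
ft_force: [0.6, 0.4, -0.0]
grip_width: 0.758
grasp_force: 0.0
```

```bash
cat >> h.py <<'E'
def chk(l):
    p=shot("wrist");M=[.575,.2055]
    for f in ("tip_of","look_for"):
        for d in getattr(manip,f)(p,l)[:1]: print(l,f,round(d["conf"],2),w(p,d["position"]).round(4))
    for d in manip.silhouettes(p,l)[:1]: print(d["pixels"].sum(),topface(p,d["pixels"],.1))
    return p
E
python3 - <<'E'
from h import *
p=chk("cassette_red");save(p,"w5")
go((.679,-.188,.38),-1.063+np.pi/2)
E
```

```text
cassette_red tip_of 0.67 [0.5711 0.2019 0.0781]
cassette_red look_for 0.69 [0.5657 0.2061 0.1003]
5573 (array([0.5729, 0.2066]), array([0.121, 0.046]), np.float64(-0.258))
go [-0.1984, -0.3554, 0.0685] az 0.8133 tilt 0.0023
```

Call:
move_arm(plan=[0,0,0.13,-0.028,-0.05,0,0.065,0,0,0.26,-0.056,-0.1,0,0.065,0,0,0.4,-0.085,-0.152,0,0.065,0,0,0.53,-0.113,-0.203,0,0.065,0,0,0.67,-0.142,-0.254,0,0.065,0,0,0.813,-0.17,-0.305,0.02,0.065,0,0,0.813,-0.198,-0.355,0.068,0.065,0,0,0.813,-0.198,-0.355,0.068,0.065,0,0,0.813,-0.198,-0.355,0.068,0.065])

```text
clock: 11.75
position: [0.679, -0.1876, 0.3802]
ee_rot: [0.507, 0.862, -0.0, -0.001]
ft_force: [-0.3, 1.6, 0.4]
grip_width: 0.762
grasp_force: 0.0
```

Run:
```python
from h import *
p=cas("cassette_yellow",.18)
go((.679,-.188,.184),-1.063+np.pi/2)
M=T(manip.get_obs());print(M.round(3).tolist())
```

```text
cassette_yellow118
0.8 [ 0.6777 -0.1878] [0.121 0.045] -1.062
0.58 [ 0.512  -0.3327] [0.108 0.053] 0.439
look 0.66 [ 0.6782 -0.1871  0.0216]
11.9 [ 0.67952747 -0.18566413  0.38281684]
go [-0.0018, -0.002, 0.1988] az 0.0026 tilt 0.0018
[[-0.488, 0.873, 0.002, 0.68], [0.873, 0.488, 0.001, -0.186], [-0.0, 0.002, -1.0, 0.383], [0.0, 0.0, 0.0, 1.0]]
```

Call:
move_arm(plan=[0,0,0,0,-0.001,0.05,0.065,0,0,0,0,-0.001,0.1,0.065,0,0,0,0,-0.001,0.15,0.065,0,0,0,0,-0.001,0.185,0.065,0,0,0,0,-0.001,0.196,0.065,0,0,0,0,-0.001,0.196,0.065,0,0,0,0,-0.001,0.196,0.03,0,0,0,0,-0.001,0.196,0.03,0,0,0,0,-0.001,0.196,0.03,0,0,0,0,-0.001,0.196,0.03], squeeze=70)

```text
clock: 13.15
position: [0.6791, -0.1881, 0.1884]
ee_rot: [0.507, 0.862, 0.001, 0.002]
ft_force: [-0.6, 1.2, 6.2]
grip_width: 0.5
grasp_force: 71.3
```

Run:
```python
from h import *
o=manip.get_obs();print(o["grip_width"]*.0854,o["grasp_force"],o["ft_force"],o["position"])
go((.575,.2055,.46),-.25+np.pi/2)
```

```text
0.04273772430467274 71.25604748725891 [-0.59091796  1.20628253  6.1784403 ] [ 0.67912382 -0.18808726  0.18842048]
go [0.3939, 0.1014, -0.2721] az -0.8126 tilt 0.0039
```

Call:
move_arm(plan=[0,0,0,0,0,-0.05,0.03,0,0,0,0,0,-0.11,0.03,0,0,0,0,0,-0.17,0.03,0,0,0,0,0,-0.23,0.03,0,0,-0.1,0.035,0.01,-0.27,0.03,0,0,-0.23,0.094,0.025,-0.275,0.03,0,0,-0.36,0.15,0.04,-0.275,0.03,0,0,-0.49,0.21,0.055,-0.275,0.03,0,0,-0.62,0.27,0.07,-0.275,0.03,0,0,-0.75,0.33,0.085,-0.275,0.03,0,0,-0.813,0.38,0.098,-0.275,0.03,0,0,-0.813,0.394,0.1015,-0.275,0.03])

```text
clock: 14.65
position: [0.5737, 0.2095, 0.4619]
ee_rot: [0.122, 0.993, 0.001, 0.0]
ft_force: [0.5, -1.4, -0.5]
grip_width: 0.503
grasp_force: 71.6
```

Run:
```python
from h import *
p=shot("wrist");save(p,"w6");M=T(manip.get_obs())
go((.575,.2055,.345),-.25+np.pi/2)
h=cv2.cvtColor(p["color"],cv2.COLOR_RGB2HSV);m=cv2.inRange(h,(22,150,120),(35,255,255));m[:, :180]=0;m[:,350:]=0
vs,us=np.nonzero(m);print(us.min(),us.max(),vs.min(),vs.max())
w_=cv2.inRange(h,(0,0,170),(180,70,255));w_[:230]=0;w_[:,225:]*=1;w_[:,:222]=0;w_[:,302:]=0;w_[310:]=0
vs2,us2=np.nonzero(w_);print("patch",np.median(us2),np.median(vs2))
```

```text
go [-0.002, -0.0038, 0.1167] az 0.0048 tilt 0.0021
205 317 126 366
patch 261.0 268.0
```

View pics/w6.png

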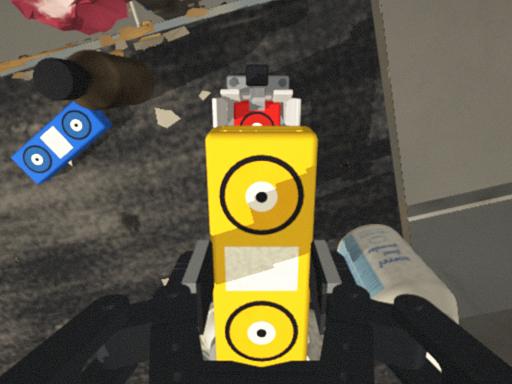

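Run:
```python
from h import *
p=shot("wrist");M=T(manip.get_obs());print(p["fx"],M[:3,3].round(4))
x=-M[:2,0]
for off in (.180,.184,.188):
    zt=M[2,3]-off+.024
    A=[(ray(p,*q,zt)[:2]-M[:2,3]) for q in [(261,127),(261,196),(261,268),(261,333),(208,145),(317,145)]]
    print(off,[(round(a@x,4),round(a@M[:2,1],4)) for a in A])
go((.575,.2055,.345),-.25+np.pi/2)
```

```text
342.2084338580309 [0.5747 0.2071 0.4616]
0.18 [(np.float64(-0.0637), np.float64(0.0024)), (np.float64(-0.0373), np.float64(0.0024)), (np.float64(-0.0057), np.float64(0.0025)), (np.float64(0.027), np.float64(0.0025)), (np.float64(-0.0571), np.float64(-0.0171)), (np.float64(-0.0571), np.float64(0.023))]
0.184 [(np.float64(-0.0632), np.float64(0.0024)), (np.float64(-0.0359), np.float64(0.0025)), (np.float64(-0.0033), np.float64(0.0025)), (np.float64(0.0305), np.float64(0.0025)), (np.float64(-0.0563), np.float64(-0.0177)), (np.float64(-0.0564), np.float64(0.0237))]
0.188 [(np.float64(-0.0626), np.float64(0.0024)), (np.float64(-0.0345), np.float64(0.0025)), (np.float64(-0.0009), np.float64(0.0025)), (np.float64(0.0339), np.float64(0.0026)), (np.float64(-0.0556), np.float64(-0.0183)), (np.float64(-0.0556), np.float64(0.0244))]
go [-0.0006, -0.0016, 0.1166] az 0.0023 tilt 0.0014
```

Call:
move_arm(plan=[0,0,0.002,0,-0.001,0.04,0.03,0,0,0.002,0,-0.001,0.08,0.03,0,0,0.002,0,-0.001,0.105,0.03,0,0,0.002,0,-0.001,0.114,0.03,0,0,0.002,0,-0.001,0.114,0.03,0,0,0.002,0,-0.001,0.114,0.03], squeeze=80)

```text
clock: 15.5
position: [0.5755, 0.2043, 0.3482]
ee_rot: [0.126, 0.992, 0.001, 0.001]
ft_force: [1.0, -0.2, -0.3]
grip_width: 0.499
grasp_force: 84.8
```

Run:
```python
from h import *
for i in range(3):
    p=shot("wrist");M=T(manip.get_obs());print(M[:3,3].round(4))
go((.575,.2055,.259),-.25+np.pi/2)
h=cv2.cvtColor(p["color"],cv2.COLOR_RGB2HSV);m=cv2.inRange(h,(22,150,120),(35,255,255));m[:, :180]=0;m[:,350:]=0
print([ (np.nonzero(m[r])[0].min(),np.nonzero(m[r])[0].max()) for r in (145,170,200)])
r=np.nonzero(cv2.inRange(p["color"],(170,170,160),(255,255,255))[110:122,170:360].any(0))[0]+170;print("walls",r.min(),r.max())
```

```text
[0.5754 0.2045 0.3481]
[0.5753 0.2046 0.3479]
[0.5752 0.2047 0.3477]
go [0.0005, 0.0006, 0.0887] az -0.0019 tilt 0.0015
[(np.int64(206), np.int64(316)), (np.int64(207), np.int64(315)), (np.int64(209), np.int64(314))]
walls 190 333
```

Call:
move_arm(plan=[0,0,0,0,0,0.02,0.03,0,0,0,0,0,0.035,0.03,0,0,0,0,0,0.045,0.03,0,0,0,0,0,0.055,0.03,0,0,0,0,0,0.065,0.03,0,0,0,0,0,0.075,0.03,0,0,0,0,0,0.084,0.03,0,0,0,0,0,0.089,0.03,0,0,0,0,0,0.089,0.03,0,0,0,0,0,0.089,0.03])

```text
clock: 16.9
position: [0.575, 0.2047, 0.258]
ee_rot: [0.126, 0.992, 0.0, 0.0]
ft_force: [-0.0, -0.4, 5.4]
grip_width: 0.494
grasp_force: 85.5
```

Run:
```python
from h import *
o=manip.get_obs();print(o["position"],o["ft_force"],o["grip_width"]*.0854)
p=shot("wrist");save(p,"w7")
```

```text
[0.57503807 0.20471423 0.25796396] [-0.02622392 -0.35215996  5.35352145] 0.04214742739095712
```

View pics/w7.png

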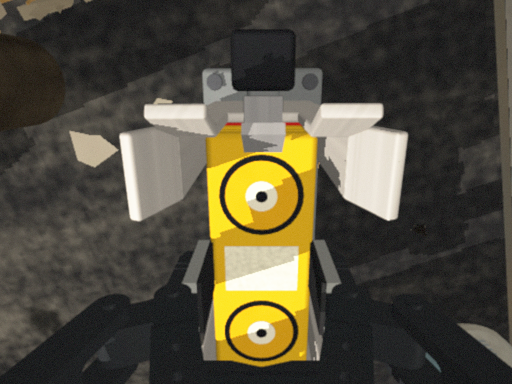

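Call:
move_arm(plan=[0,0,0,0,0,0,0.065,0,0,0,0,0,0,0.065,0,0,0,0,0,-0.02,0.065,0,0,0,0,0,-0.06,0.065,0,0,0,0,0,-0.12,0.065,0,0,0,0,0,-0.18,0.065,0,0,0,0,0,-0.2,0.065,0,0,0,0,0,-0.2,0.065])

```text
clock: 17.95
position: [0.575, 0.2045, 0.4606]
ee_rot: [0.126, 0.992, 0.001, 0.002]
ft_force: [-0.5, -0.9, -0.6]
grip_width: 0.764
grasp_force: 0.0
```

Run:
```python
from h import *
p=chk("cassette_yellow");save(p,"w8")
go((.511,-.024,.38),-1.157+np.pi/2)
print([w(p,d["position"]).round(3) for d in manip.look_for(p,"dye_bottle")[:1]])
```

```text
cassette_yellow tip_of 0.78 [0.5766 0.2008 0.0753]
cassette_yellow look_for 0.55 [0.5739 0.2043 0.0999]
5242 (array([0.5746, 0.2056]), array([0.122, 0.045]), np.float64(-0.255))
go [0.0046, -0.2373, 0.0768] az 0.9052 tilt 0.0022
[array([0.464, 0.091, 0.115])]
```

Run:
```python
from h import *
o=manip.get_obs();print(np.round(o["joint_pos"],3),o["clock"])
```

```text
[-0.681  0.281  0.332  1.439 -0.091  1.439  0.97 ] 18.2
```

Run:
```python
from h import *
for c in ["top","side","wrist"]:
    p=shot(c)
    for d in manip.tip_of(p,"dye_bottle")[:2]: print(c,round(d["conf"],2),w(p,d["position"]).round(4))
    for d in manip.silhouettes(p,"dye_bottle")[:1]:
        vs,us=np.nonzero(d["pixels"]);print(round(d["conf"],2),us.min(),us.max(),vs.min(),vs.max())
        v=vs.max()-3;print("bottom row ray",ray(p,us[vs>=v].mean(),vs.max(),0).round(3))
```

```text
top 0.76 [ 0.4633  0.0789 -0.0062]
0.69 181 198 246 262
bottom row ray [0.435 0.091 0.   ]
side 0.91 [ 0.4619  0.0795 -0.001 ]
0.66 199 212 162 199
bottom row ray [0.456 0.062 0.   ]
wrist 0.72 [ 0.4648  0.0833 -0.0012]
0.91 36 157 48 108
bottom row ray [0.483 0.03  0.   ]
```

Run:
```python
from h import *
go((.516,-.035,.38),-1.157+np.pi/2)
```

```text
go [-0.0026, -0.2469, 0.0776] az 0.9052 tilt 0.0001
```

Call:
move_arm(plan=[0,0,0.15,0,-0.045,0,0.065,0,0,0.3,0,-0.09,0,0.065,0,0,0.45,0,-0.135,0,0.065,0,0,0.6,0,-0.18,0.02,0.065,0,0,0.75,-0.002,-0.22,0.05,0.065,0,0,0.905,-0.002,-0.247,0.077,0.065,0,0,0.905,-0.002,-0.247,0.077,0.065,0,0,0.905,-0.002,-0.247,0.077,0.065])

```text
clock: 19.65
position: [0.5158, -0.0342, 0.3814]
ee_rot: [0.546, 0.838, 0.0, 0.0]
ft_force: [-0.3, -0.9, 0.6]
grip_width: 0.763
grasp_force: 0.0
```

Run:
```python
from h import *
p=cas("cassette_blue",.18)
cv2.imwrite("pics/w9.png",p["color"][:,:,::-1])
go((.516,-.035,.19),-1.157+np.pi/2)
```

```text
cassette_blue197
look 0.93 [ 0.5038 -0.0192  0.0238]
19.8 [ 0.51587336 -0.0339558   0.38147184]
go [-0.001, -0.0006, 0.1915] az 0.0029 tilt 0.0014
```

View pics/w9.png

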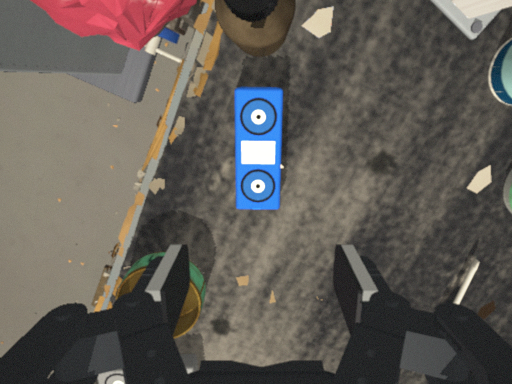

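Run:
```python
from h import *
p=shot("wrist");M=T(manip.get_obs())
h=cv2.cvtColor(p["color"],cv2.COLOR_RGB2HSV);m=cv2.inRange(h,(100,150,80),(125,255,255));m[:, :225]=0;m[:,295:]=0;m[:80]=0;m[220:]=0
c,s,a=topface(p,m,.024);print(c,s,a,"patch",ray(p,258,152,.024)[:2].round(4))
for q in (c,ray(p,258,152,.024)[:2]):
    d=q-M[:2,3];print("in tool x,y",(d@M[:2,:2]).round(4))
go((.516,-.035,.19),a+np.pi/2)
```

```text
[ 0.5082 -0.0243] [0.12  0.045] -1.163 patch [ 0.5087 -0.0248]
in tool x,y [ 0.012 -0.003]
in tool x,y [ 0.0114 -0.0027]
go [-0.0009, -0.0004, 0.1913] az 0.0085 tilt 0.0012
```

Call:
move_arm(plan=[0,0,0.007,0,-0.003,0.05,0.065,0,0,0.007,0,-0.003,0.1,0.065,0,0,0.007,0,-0.003,0.15,0.065,0,0,0.007,0,-0.003,0.18,0.065,0,0,0.007,0,-0.003,0.191,0.065,0,0,0.007,0,-0.003,0.191,0.065,0,0,0.007,0,-0.003,0.191,0.03,0,0,0.007,0,-0.003,0.191,0.03,0,0,0.007,0,-0.003,0.191,0.03,0,0,0.007,0,-0.003,0.191,0.03], squeeze=100)

```text
clock: 21.1
position: [0.5134, -0.0362, 0.1919]
ee_rot: [0.55, 0.835, 0.001, 0.001]
ft_force: [-4.6, -0.4, 14.0]
grip_width: 0.478
grasp_force: 99.2
```

Run:
```python
from h import *
o=manip.get_obs();print(o["grip_width"]*.0854,o["grasp_force"],o["ft_force"],o["position"])
go((.575+.0116,.2055-.003,.46),-.25+np.pi/2)
```

```text
0.04079093917919911 99.17417032993399 [-4.6160041  -0.40723282 14.04597476] [ 0.51343567 -0.03620615  0.19188814]
go [0.1902, 0.1625, -0.2676] az -0.9137 tilt 0.0029
```

Call:
move_arm(plan=[0,0,0,0,0,-0.05,0.03,0,0,0,0,0,-0.11,0.03,0,0,0,0,0,-0.17,0.03,0,0,0,0,0,-0.23,0.03,0,0,-0.08,0.015,0.013,-0.268,0.03,0,0,-0.23,0.05,0.043,-0.268,0.03,0,0,-0.38,0.085,0.073,-0.268,0.03,0,0,-0.53,0.12,0.103,-0.268,0.03,0,0,-0.68,0.15,0.128,-0.268,0.03,0,0,-0.83,0.175,0.15,-0.268,0.03,0,0,-0.913,0.19,0.1625,-0.268,0.03,0,0,-0.913,0.19,0.1625,-0.268,0.03])

```text
clock: 22.6
position: [0.5864, 0.2039, 0.4581]
ee_rot: [0.124, 0.992, 0.0, 0.0]
ft_force: [-0.5, -0.7, -0.7]
grip_width: 0.477
grasp_force: 101.4
```

Run:
```python
from h import *
for i in range(3):p=shot("wrist")
save(p,"w10");M=T(manip.get_obs());print(M[:3,3].round(4))
print(manip.get_obs()["grasp_force"])
h=cv2.cvtColor(p["color"],cv2.COLOR_RGB2HSV)
W=cv2.inRange(h,(0,0,150),(180,60,255));n,lab,st,ce=cv2.connectedComponentsWithStats(W)
print([(st[i,4],ce[i].round().tolist()) for i in range(1,n) if st[i,4]>60 and 200<ce[i][0]<320])
m=cv2.inRange(h,(100,150,60),(125,255,255));m[:,:180]=0;m[:,350:]=0
print([(r,np.nonzero(m[r])[0].min(),np.nonzero(m[r])[0].max()) for r in (125,150,180,200) if m[r].any()], np.nonzero(m[:,262])[0].min())
go((.5866,.2025,.355),-.25+np.pi/2)
```

```text
[0.5866 0.2011 0.4584]
101.40694751869887
[(np.int32(1634), [261.0, 80.0]), (np.int32(70), [207.0, 82.0]), (np.int32(741), [261.0, 163.0]), (np.int32(3374), [261.0, 237.0]), (np.int32(508), [261.0, 304.0]), (np.int32(1066), [229.0, 346.0]), (np.int32(875), [304.0, 344.0])]
[(125, np.int64(206), np.int64(316)), (150, np.int64(207), np.int64(315)), (180, np.int64(209), np.int64(313)), (200, np.int64(210), np.int64(312))] 95
go [0.0004, 0.0013, 0.1034] az -0.0042 tilt 0.0008
```

View pics/w10.png

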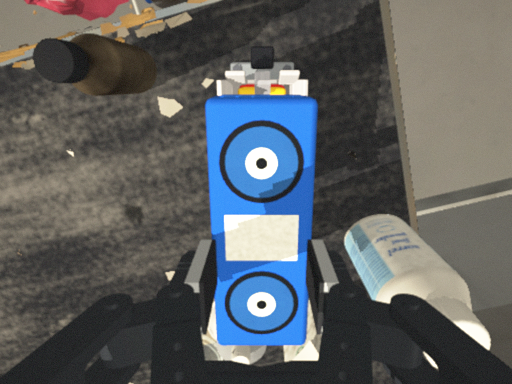

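Run:
```python
from h import *
p=shot("wrist");M=T(manip.get_obs());x=-M[:2,0]
for off in (.184,.188,.192,.196):
    zt=M[2,3]-off+.024
    print(off,[round(float((ray(p,261,v,zt)[:2]-M[:2,3])@x),4) for v in (163,237,304)])
go((.5866,.2025,.355),-.25+np.pi/2)
```

```text
0.184 [-0.0479, -0.0165, 0.0163]
0.188 [-0.0469, -0.0145, 0.0192]
0.192 [-0.046, -0.0126, 0.0222]
0.196 [-0.045, -0.0106, 0.0251]
go [0.0004, 0.0013, 0.1033] az -0.004 tilt 0.0007
```

Call:
move_arm(plan=[0,0,-0.002,0,0.001,0.04,0.03,0,0,-0.002,0,0.001,0.08,0.03,0,0,-0.002,0,0.001,0.098,0.03,0,0,-0.002,0,0.001,0.103,0.03,0,0,-0.002,0,0.001,0.103,0.03,0,0,-0.002,0,0.001,0.103,0.03])

```text
clock: 23.55
position: [0.5873, 0.2036, 0.3562]
ee_rot: [0.124, 0.992, 0.001, 0.001]
ft_force: [0.0, 0.6, -1.1]
grip_width: 0.475
grasp_force: 101.4
```

Run:
```python
from h import *
for i in range(2):
    p=shot("wrist");M=T(manip.get_obs());print(M[:3,3].round(4))
go((.5866,.2025,.263),-.25+np.pi/2)
h=cv2.cvtColor(p["color"],cv2.COLOR_RGB2HSV);m=cv2.inRange(h,(100,150,60),(125,255,255));m[:, :180]=0;m[:,350:]=0
print([ (np.nonzero(m[r])[0].min(),np.nonzero(m[r])[0].max()) for r in (125,150)])
for a in (75,82,88):
    r=np.nonzero(cv2.inRange(p["color"],(170,170,160),(255,255,255))[a:a+6,170:360].any(0))[0]+170;print("walls",r.min(),r.max())
save(p,"w11")
```

```text
[0.5872 0.2036 0.356 ]
[0.5871 0.2036 0.3558]
go [0.0004, -0.0013, 0.0928] az 0.0011 tilt 0.0017
[(np.int64(206), np.int64(316)), (np.int64(207), np.int64(315))]
walls 183 328
walls 181 329
walls 184 328
```

Call:
move_arm(plan=[0,0,0,0,-0.002,0.02,0.03,0,0,0,0,-0.002,0.035,0.03,0,0,0,0,-0.002,0.045,0.03,0,0,0,0,-0.002,0.055,0.03,0,0,0,0,-0.002,0.065,0.03,0,0,0,0,-0.002,0.075,0.03,0,0,0,0,-0.002,0.085,0.03,0,0,0,0,-0.002,0.093,0.03,0,0,0,0,-0.002,0.093,0.03,0,0,0,0,-0.002,0.093,0.03], squeeze=110)

```text
clock: 24.9
position: [0.5866, 0.2018, 0.2623]
ee_rot: [0.124, 0.992, 0.0, 0.0]
ft_force: [-0.2, 0.4, 5.1]
grip_width: 0.468
grasp_force: 113.9
```

Run:
```python
from h import *
p=shot("wrist");save(p,"w12")
o=manip.get_obs();print(o["position"],o["ft_force"],o["torque"],o["clock"])
```

```text
[0.58661977 0.20177397 0.26235903] [-0.11024114  0.90779577  5.41519032] [ 0.02703217  0.06337239 -0.04685819] 24.95
```

View pics/w12.png

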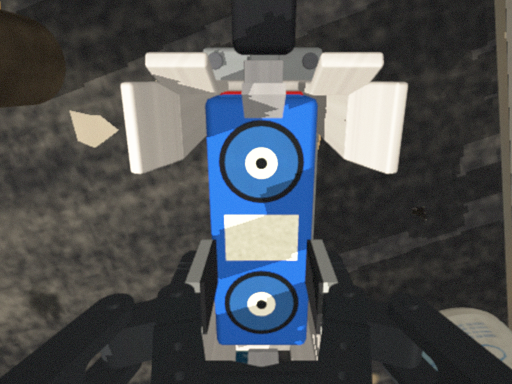

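Call:
move_arm(plan=[0,0,0,0,0,0.003,0.03,0,0,0,0,0,0.003,0.03,0,0,0,0,0,0.003,0.065,0,0,0,0,0,0.003,0.065,0,0,0,0,0,-0.02,0.065,0,0,0,0,0,-0.07,0.065,0,0,0,0,0,-0.13,0.065,0,0,0,0,0,-0.18,0.065,0,0,0,0.02,0,-0.19,0.065,0,0,0,0.05,0,-0.19,0.065,0,0,0,0.05,0,-0.19,0.065])

```text
clock: 26.32
position: [0.5365, 0.2148, 0.4519]
ee_rot: [0.123, 0.992, 0.0, -0.0]
ft_force: [0.6, 0.4, -1.0]
grip_width: 0.759
grasp_force: 0.0
```

Run:
```python
from h import *
p=chk("cassette_blue");save(p,"w13");M=T(manip.get_obs());print(M[:3,3].round(3))
for l in ["lip_far","lip_near"]:
    for d in manip.look_for(p,l)[:1]: print(l,round(d["conf"],2),w(p,d["position"]).round(4))
h=cv2.cvtColor(p["color"],cv2.COLOR_RGB2HSV)
u,v=pix(p,[.575,.2055,.1]);x0=max(u-80,0);y0=max(v-110,0)
c=p["color"][y0:y0+220,x0:x0+160,::-1];cv2.imwrite("pics/v13.png",cv2.resize(c,None,fx=2.7,fy=2.7,interpolation=cv2.INTER_CUBIC))
```

```text
cassette_blue look_for 0.62 [0.5677 0.2067 0.1029]
4906 (array([0.5714, 0.2062]), array([0.122, 0.045]), np.float64(-0.238))
[0.538 0.213 0.451]
lip_far 0.72 [0.6318 0.1925 0.1124]
lip_near 0.56 [0.5131 0.2197 0.104 ]
```

View pics/v13.png

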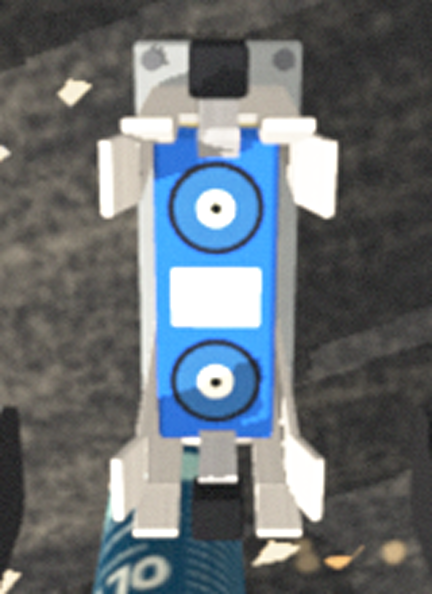

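Run:
```python
from h import *
p=shot("wrist");u=np.array([np.cos(-.25),np.sin(-.25)])
c0,_=pix(p,[.575,.2055,.1]),0
x0=max(c0[0]-80,0);y0=max(c0[1]-110,0)
for n,s,z in [("win-",-.034,.1),("win+",.034,.1),("edge-",-.06,.1),("edge+",.06,.1),("liptip-",-.054,.1),("liptip+",.054,.1),("liptop-",-.063,.119),("liptop+",.063,.119)]:
    X=np.r_[np.array([.575,.2055])+s*u,z];print(n,((pix(p,X)-[x0,y0])*2.7).round())
S=shot("side");c=S["color"][120:200,190:280,::-1];v=cv2.resize(c,None,fx=7,fy=7,interpolation=cv2.INTER_CUBIC);cv2.imwrite("pics/v14.png",v)
for d in manip.look_for(S,"cassette_blue")[:2]: print(w(S,d["position"]).round(4))
for l in ("cassette_red","cassette_yellow"):
  for d in manip.look_for(S,l)[:1]: print(l,w(S,d["position"]).round(4))
```

```text
win- [216. 205.]
win+ [216. 381.]
edge- [216. 135.]
edge+ [216. 440.]
liptip- [216. 151.]
liptip+ [216. 427.]
liptop- [219. 135.]
liptop+ [216. 473.]
[ 0.5429 -0.5603  0.0321]
[0.573  0.1905 0.099 ]
cassette_red [0.5841 0.187  0.0655]
```

View pics/v14.png

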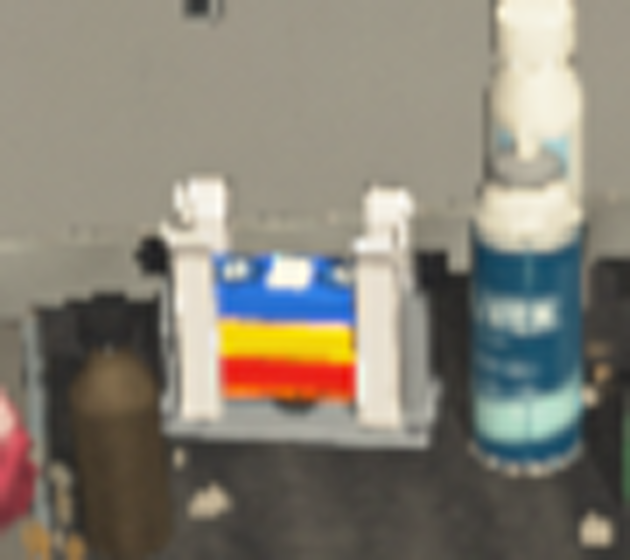

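```bash
python3 -c "
from workcell import manip
print(manip.hand_in())"
```

```text
the job is handed in; nothing more can be done
None
```

I loaded red, then yellow, then blue into the magazine and handed the job in at about 27 s. The last camera views showed the stack level, with both lips sprung in over the blue cassette. I did not re-measure the grey cassette or the bystanders at the end, and the hand-in gave no verdict.

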